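# Lock a painted part on its grip into the collet stand and keep hold of it

### The job

Lift the cork grip that carries the freshly painted red part out of the painting turntable and lower its steel stem into the collet stand until the black ring on the stem is level with the top of the collet. Keep holding the grip at that height while you slide the stand's cam lever clockwise (seen from above) all the way home, and finish with the grip still in your hand: do not let go. The lever must stay open until the ring is at the collet; leave the other things on the bench where they are.

Things in the scene. Friction and masses are not known exactly. Their poses are not given: they have to be found in the camera images.
- holder: Painted part on its grip: one loose rigid piece 117 mm tall, about 90 g, standing in a turntable cup. Origin: lower tip of the stem; z runs up its axis. Steel stem 10 mm diameter (tip tapers to 6 mm over the lowest 5 mm), then a cork grip, then a brass neck and clip with a small red part about 26 x 16 mm, top at 117 mm. It may be turned about its axis, also in the collet.
- mark (a point): Centre of the 3 mm wide black ring on the stem, on the axis, 45 mm above the stem's tip and 14 mm below the lower edge of the cork grip.
- grip (a point): Centre of the round cork grip, on the axis, 77 mm above the stem's tip. The cork is 30 mm in diameter and 36 mm tall (59 to 95 mm above the tip). It can be gripped from above, the fingers passing either side of the red part.
- turntable: Low turntable, origin at the centre of its underside on the bench. Grey plate 156 mm in diameter, top 24 mm above the bench, spins freely on a fixed black foot. It carries four black cups a quarter turn apart, 50 mm from the centre: 24 mm wide, mouth 56 mm above the bench, bore 11.5 mm, bore floor 28 mm above the bench. The stem stands 28 mm deep in one; the others are empty.
- stand: Collet stand, fixed to the bench, origin at the centre of its underside, z up. Round grey foot 104 mm in diameter, 16 mm high, and a steel column 34 mm in diameter, 110 mm high, with a bore 13 mm wide and 80 mm deep. With the lever open nothing holds the stem up in it; three jaws in the mouth close on the stem as the lever is closed, touching it in about the last quarter of the travel.
- collet_top (a point): Centre of the mouth of the collet stand's bore, 110 mm above the bench, on the column's axis; its axes are the stand's.
- cam_lever (a joint): Angle of the cam lever about the column's axis: 0 = fully open, 0.8 rad = fully closed at its stop, growing clockwise seen from above. It stays where it is left; it takes about 5 N at the blade, up to 15 N near the end. In the stand's frame it points 1.97 rad from x towards y at 0, and 1.17 rad when closed. Its ring round the column is 49 mm wide, 91 to 102 mm above the bench.
- lever_blade (a point): Middle of the top edge of the lever's upright steel blade, 36 mm from the column's axis; moves with the lever. The blade is radial, 5 mm thick (8 mm at its outer edge), spans 21 to 55 mm from the axis and 99 to 147 mm above the bench: 23 mm higher than the cork's lower edge when the ring is at the collet top. A finger of the hand holding the cork can push it as the hand turns about the stem.
- paint_jar: Bystander: small glass paint jar, 38 mm in diameter, 46 mm tall, origin at the centre of its underside.
- thinner_bottle: Bystander: white bottle, 34 mm in diameter, 85 mm tall, origin at the centre of its underside.
- nippers: Bystander: side nippers with blue handles lying flat, about 145 mm long, 12 mm high, origin between the handles near the pivot.

How it is judged:
By the outcome, as a careful person would: the job done as asked, in the order asked, and still so for the second after the job is handed in, while the arm keeps its last pose, push and grip.
It also fails if it takes over 58 s, if anything falls off the work surface, if the arm or the gripper's body presses on something with over 40 N, if the wrist force passes 120 N, or if a joint passes its speed limit or range.

### The arm

A 7-joint arm with a two-finger parallel gripper is mounted at the origin on the work surface. World frame = base frame: x ahead of the robot, y to its left, z up, the work surface at z = 0. Lengths are in m, angles in rad, forces in N, time in s.
With the tool pointing down it reaches from about 0.425 to 0.925 m from the base axis. Payload 6.8 kg.
Tool frame: the origin (TCP) lies at the very end of the fingers, on their centre line; the grasp point (between the pads) lies 19 mm behind it; z points along the fingers, y is the direction in which the jaws open and shut (so a half turn about z gives the same grasp; the last joint's range is limited). The gripper opens to 85 mm and grips with 20 to 120 N. Pads are 22 mm wide; open, the fingers measure 114 mm over their backs; the gripper's body (76 mm by 85 mm) begins 54 mm behind the grasp point. The pads swing forward as they close: fully open they stand 13 mm farther back than shut.
Start: joints at [-1.432, 0.477, 0.022, 1.555, -0.011, 1.109, -0.083], TCP at [0.165, 0.655, 0.231] pointing down, gripper open.
Joint ranges: [-2.96, 2.96], [-0.34, 2.1], [-1.41, 1.46], [0.24, 2.44], [-1.37, 4.51], [0.17, 1.92], [-2.96, 2.96]. Speed limits (rad/s): [2.39, 2.39, 3.14, 3.14, 3.14, 3.14, 3.14].

### API

Orientations are given as a unit quaternion [x, y, z, w].
In Python, from plant import manip, vision gives the robot as it stands.
- The arm moves only by the tool step_arm, never from a script. Its argument "moves" is one flat list of numbers, 7 for each row, row after row: the turn, a rotation vector about the world's x, y, z in rad, then the shift along the world's x, y, z in units of 50 mm (1.0 is 50 mm), then the opening, from 0 (shut) to 1 (fully open). A call has exactly 5 rows; each row is the pose to reach, as a shift and turn from the pose commanded when the call began; what a row does not reach only later rows make up. A row lasts 1/8 s, in which the tool goes at most 62.5 mm and 10.7 degrees, less where a joint would pass 70% of its speed; a pose out of reach is approached as far as the arm can. A call with a gripper value outside its range is refused whole. The fingers move at their own pace and stop on an object; "force" is the grip in N (left out, the last holds). Time passes only in rows, so rows that repeat a pose let the fingers close, or fill a call up. It gives the time, the measured TCP pose, the force and the opening at its end, in the units of the state.
- manip.read_state(): the state, without advancing time (a new reading comes with each control period).
- vision.camera(name): name is "scene" or "side" or "wrist"; returns the picture (400x640x3 uint8, red, green, blue); there is no depth.
- vision.camera_info(name): a dict with "K" (3x3 intrinsics, pixels), "R" (3x3) and "t" (3): a world point X has camera coordinates R X + t. Camera axes: x right, y down, z forward; pixel columns grow to the right and rows downward; lengths in m; the calibration is good to about 2 mm. A picture is of the moment at which its call begins: read the wrist's pose just before it. camera_info takes no time and is no camera call; for the wrist camera it gives the pose at the moment of the call.
- manip.hand_in(): hands the job in, once; it reports no verdict.
The state is a dict: "time_s": time; "qpos": joint angles; "joint_velocities": joint speeds; "effort": joint torques, N m; "ee_pos": TCP position; "tool_rot": TCP orientation; "contact_force": force on the tool from outside, world axes, zero at the start; "wrist_torque": the same for the moment, N m; "grip_width": opening from 0.0 (shut) to 1.0 (fully open).
Only numpy, scipy, OpenCV 4.12 (cv2) and the standard library are available. Lean on these libraries where they do the work, as an engineer would, in place of code of your own. Each camera call takes 0.05 s, during which the arm holds its last target.

## Working session

There is one attempt and no reset: what is moved stays moved. The work goes in short steps, Python scripts to look and compute and a tool call to move; the robot and the scene stay as the last step left them, time stands still between calls to the robot, and variables do not carry over. Pictures are saved under pics/ and viewed, and the job is handed in when it is done.

Besides the shell and the picture viewer there is one more tool, called after "Request:" as name(argument=value, ...), one argument or row to a line, values as JSON. step_arm: Moves the arm, as the interface text tells. Its arguments: {"type":"object","properties":{"moves":{"type":"array"},"force":{"type":"number"}},"required":["moves"]}

```bash
mkdir -p pics; ls; python3 - <<'E'
from plant import manip, vision
import cv2
print(manip.read_state())
for n in ["scene","side","wrist"]:
    i=vision.camera_info(n); im=vision.camera(n)
    cv2.imwrite(f"pics/{n}0.png",im[:,:,::-1]); print(n,i)
E
```

```text
pics
{'time_s': 0.0, 'qpos': array([-1.43209529,  0.47783953,  0.02233773,  1.55643917, -0.01148951,
        1.10930352, -0.08309312]), 'joint_velocities': array([-8.86549964e-04, -2.09053279e-05,  8.13605728e-04, -4.67596135e-04,
       -9.60963502e-05,  2.07147477e-04, -1.80641913e-03]), 'effort': array([ 1.85902776e-03, -5.96444857e+01,  1.60816435e+00, -2.81184822e+01,
        1.22769971e-02,  9.44226631e-03,  3.81025473e-05]), 'ee_pos': array([0.16477665, 0.65397104, 0.23030443]), 'tool_rot': array([ 1.23070118e-01,  9.92397541e-01, -9.29782546e-04, -4.06818827e-05]), 'contact_force': array([ 0.46326708, -0.94326305, -0.55758367]), 'wrist_torque': array([ 0.01767713,  0.05747938, -0.01206268]), 'grip_width': 0.9984504814871475}
scene {'K': array([[469.252373  ,   0.        , 315.74658325],
       [  0.        , 469.252373  , 199.04887375],
       [  0.        ,   0.        ,   1.        ]]), 'R': array([[-0.8602398 ,  0.50980451, -0.00931961],
       [ 0.35399102,  0.58396683, -0.73052933],
       [-0.3669848 , -0.63172946, -0.68281772]]), 't': array([ 0.52642811, -0.14357406,  1.22730479])}
side {'K': array([[408.63751611,   0.        , 316.15554126],
       [  0.        , 408.63751611, 202.15634737],
       [  0.        ,   0.        ,   1.        ]]), 'R': array([[ 0.97838501, -0.2059912 , -0.01817712],
       [-0.12356601, -0.51187771, -0.85012508],
       [ 0.16581382,  0.83399571, -0.52626698]]), 't': array([-0.59619998,  0.17025907,  0.84070488])}
wrist {'K': array([[312.95540216,   0.        , 321.79379205],
       [  0.        , 312.95540216, 203.11536054],
       [  0.        ,   0.        ,   1.        ]]), 'R': array([[ 0.24520761,  0.96946725, -0.00254647],
       [ 0.91774499, -0.23127737,  0.3228853 ],
       [ 0.31243778, -0.08151094, -0.94643468]]), 't': array([-0.67335423, -0.04190832,  0.3830833 ])}
```

View pics/scene0.png

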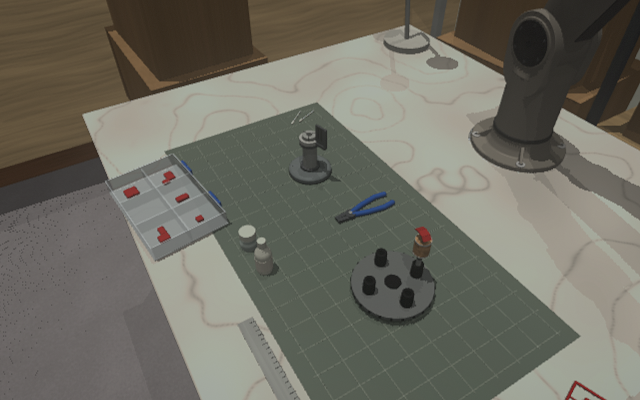

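View pics/side0.png

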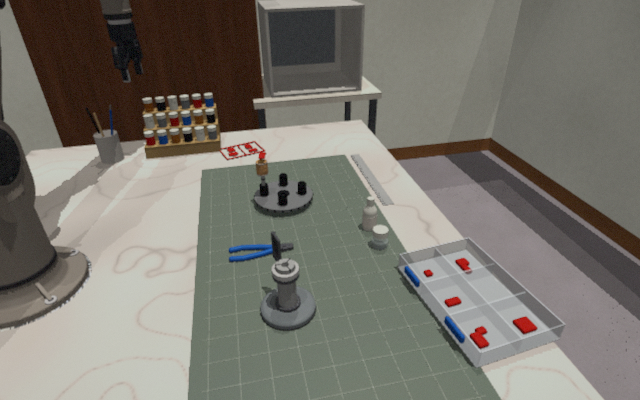

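View pics/wrist0.png

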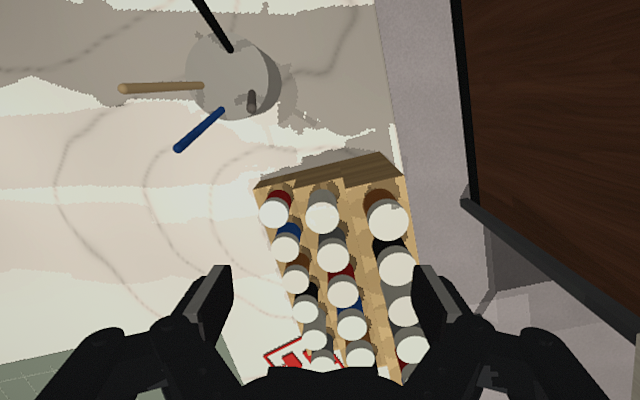

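The scene view shows the holder at about (422,245), the turntable at (392,285) and the stand at (309,165), with its blade at (321,138). The side view shows the holder at (262,165) and the stand at (286,290). I'll enlarge these next.

```bash
python3 - <<'E'
import cv2,numpy as np
def crop(n,x,y,w,h,s,out):
    im=cv2.imread(f"pics/{n}0.png")[y:y+h,x:x+w]
    im=cv2.resize(im,None,fx=s,fy=s,interpolation=cv2.INTER_CUBIC)
    for k in range(0,w,10):
        cv2.putText(im,str(x+k),(k*s,8),0,0.3,(0,255,255),1); cv2.line(im,(k*s,10),(k*s,16),(0,255,255),1)
    for k in range(10,h,10):
        cv2.putText(im,str(y+k),(0,k*s+3),0,0.3,(0,255,255),1); cv2.line(im,(20,k*s),(26,k*s),(0,255,255),1)
    return im
a=crop("scene",345,220,95,105,4,0);b=crop("scene",280,115,60,75,5,0)
c=crop("side",245,145,75,72,5,0);d=crop("side",250,225,75,105,4,0)
def h(*l):
    H=max(i.shape[0] for i in l); return np.hstack([np.pad(i,((0,H-i.shape[0]),(0,4),(0,0))) for i in l])
cv2.imwrite("pics/c1.png",h(a,b)); cv2.imwrite("pics/c2.png",h(c,d))
E
```

```text
(no output)
```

View pics/c1.png

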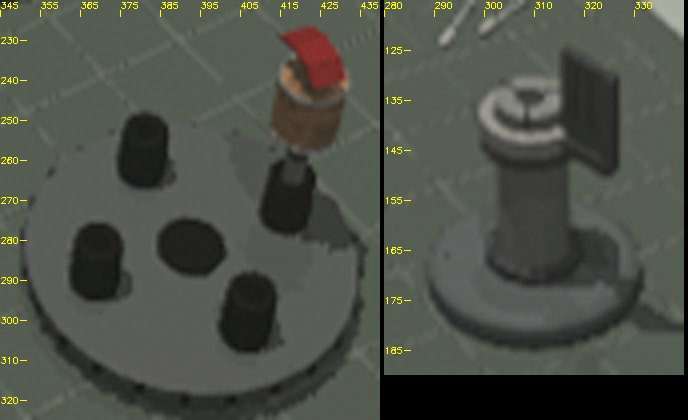

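View pics/c2.png

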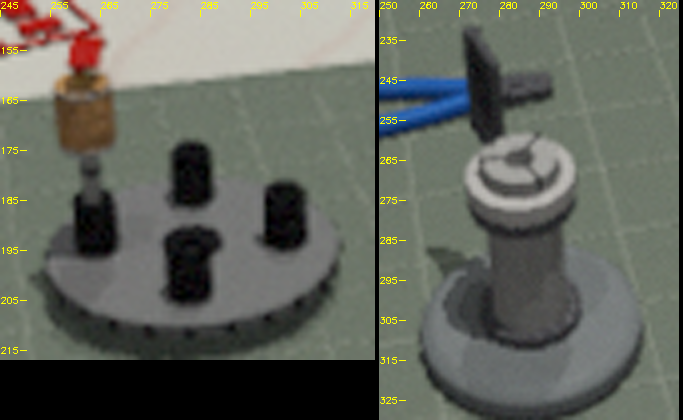

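```bash
cat > h.py <<'E'
import numpy as np
from plant import manip, vision
from scipy.optimize import least_squares
def proj(n,X,i=None):
    i=i or vision.camera_info(n); c=(i["R"]@np.asarray(X,float).T).T+i["t"]; p=c@i["K"].T
    return p[...,:2]/p[...,2:]
def onz(n,uv,z,i=None):
    i=i or vision.camera_info(n); C=-i["R"].T@i["t"]; d=i["R"].T@np.linalg.inv(i["K"])@np.array([*uv,1.]); return C+d*(z-C[2])/d[2]
def tri(obs):
    A=[];b=[]
    for n,uv in obs:
        i=vision.camera_info(n); C=-i["R"].T@i["t"]; d=i["R"].T@np.linalg.inv(i["K"])@np.array([*uv,1.]); d/=np.linalg.norm(d)
        P=np.eye(3)-np.outer(d,d); A.append(P); b.append(P@C)
    return np.linalg.lstsq(np.vstack(A),np.hstack(b),rcond=None)[0]
E
python3 - <<'E'
from h import *
np.set_printoptions(precision=4,suppress=True)
for nm,s,d,z in [("cork",(422.5,248),(262,168),.105),("mouth",(309,135),(285,264.2),.11),("hub",(392.5,281.5),(283.3,193),.024),
  ("cupA",(382,250),(283.2,174.5),.056),("cupB",(369.5,278.5),(302,182),.056),("cupC",(407.5,291),(282.8,191.5),.056),
  ("cuphold",(418,262),(264,185),.056),("bladetopInner",(316,125.5),(275.8,236),.147),("bladetopOuter",(327,131.5),(269.5,232),.147)]:
    print(nm,tri([("scene",s),("side",d)]),onz("scene",s,z)[:2],onz("side",d,z)[:2])
E
```

```text
cork [0.514  0.2105 0.1017] [0.5168 0.2125] [0.5133 0.2043]
mouth [ 0.5178 -0.1853  0.1086] [ 0.52   -0.1835] [ 0.5166 -0.1863]
hub [0.5632 0.2004 0.0262] [0.5627 0.1992] [0.5632 0.2046]
cupA [0.568  0.1722 0.0937] [0.5521 0.1474] [0.571 0.249]
cupB [0.6127 0.1914 0.0582] [0.6115 0.1901] [0.6134 0.1952]
cupC [0.5577 0.2274 0.0194] [0.5703 0.2467] [0.5573 0.1578]
cuphold [0.5133 0.2051 0.0554] [0.5124 0.2054] [0.5141 0.2029]
bladetopInner [ 0.5112 -0.1579  0.1499] [ 0.5142 -0.1611] [ 0.5075 -0.1508]
bladetopOuter [ 0.5003 -0.1332  0.1436] [ 0.5055 -0.1288] [ 0.498  -0.1362]
```

Request:
step_arm(
  moves=[0, 0, -0.1, 0.7, -0.9, 0.1, 1, 0, 0, -0.2, 1.4, -1.8, 0.2, 1, 0, 0, -0.3, 2.1, -2.7, 0.3, 1, 0, 0, -0.4, 2.8, -3.6, 0.4, 1, 0, 0, -0.47, 3.5, -4.5, 0.4, 1],
)

```text
time_s: 0.78
ee_pos: [0.341, 0.4281, 0.2517]
tool_rot: [0.352, 0.936, 0.0, 0.0]
contact_force: [0.8, 0.7, 0.2]
grip_width: 1.003
```

Request:
step_arm(
  moves=[0, 0, -0.1, 0.7, -0.9, 0, 1, 0, 0, -0.2, 1.4, -1.8, 0, 1, 0, 0, -0.3, 2.1, -2.7, 0, 1, 0, 0, -0.4, 2.8, -3.6, 0, 1, 0, 0, -0.47, 3.5, -4.4, 0, 1],
)

```text
time_s: 1.4
ee_pos: [0.5157, 0.2077, 0.2513]
tool_rot: [0.56, 0.828, 0.0, -0.0]
contact_force: [0.3, -0.1, 0.8]
grip_width: 0.998
```

```bash
cat > pic.py <<'E'
import sys,cv2
from h import *
np.set_printoptions(precision=4,suppress=True)
tag=sys.argv[1]
for n in sys.argv[2:]:
    s=manip.read_state(); i=vision.camera_info(n); im=vision.camera(n)
    cv2.imwrite(f"pics/{n}{tag}.png",im[:,:,::-1])
    np.savez(f"pics/{n}{tag}.npz",**i)
R=__import__('scipy.spatial.transform',fromlist=['Rotation']).Rotation.from_quat(s["tool_rot"]).as_matrix()
print(s["time_s"],s["ee_pos"],"y yaw",np.degrees(np.arctan2(R[1,1],R[0,1])),"z",R[:,2],s["contact_force"],s["grip_width"],s["qpos"])
E
python3 pic.py 1 wrist
```

```text
1.4 [0.5157 0.2077 0.2513] y yaw 21.827377433519164 z [-0.      0.0001 -1.    ] [ 0.3149 -0.0687  0.8255] 0.9983282893857246 [-0.8404  0.2718  0.4214  1.8435 -0.1268  1.0525  0.0113]
```

View pics/wrist1.png

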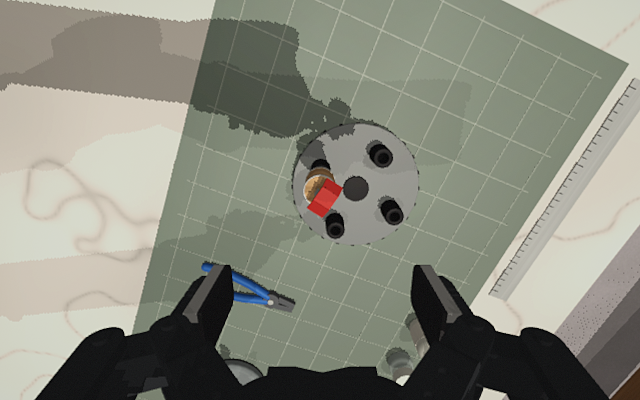

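```bash
python3 - <<'E'
from h import *
import cv2
np.set_printoptions(precision=4,suppress=True)
i=dict(np.load("pics/wrist1.npz")); print("C",-i["R"].T@i["t"])
print("pred cork top, cork,cup mouth, red top, hub",proj("wrist",[[.5135,.206,.123],[.5135,.206,.105],[.5135,.206,.056],[.5135,.206,.145],[.563,.201,.024]],i))
im=cv2.imread("pics/wrist1.png")[130:250,285:425]
cv2.imwrite("pics/c3.png",cv2.resize(im,None,fx=5,fy=5,interpolation=cv2.INTER_CUBIC))
E
```

```text
C [0.4846 0.2847 0.3953]
pred cork top, cork,cup mouth, red top, hub [[319.5058 193.4862]
 [319.6526 187.9912]
 [319.9795 175.7559]
 [319.3006 201.1653]
 [355.9576 187.6944]]
```

View pics/c3.png

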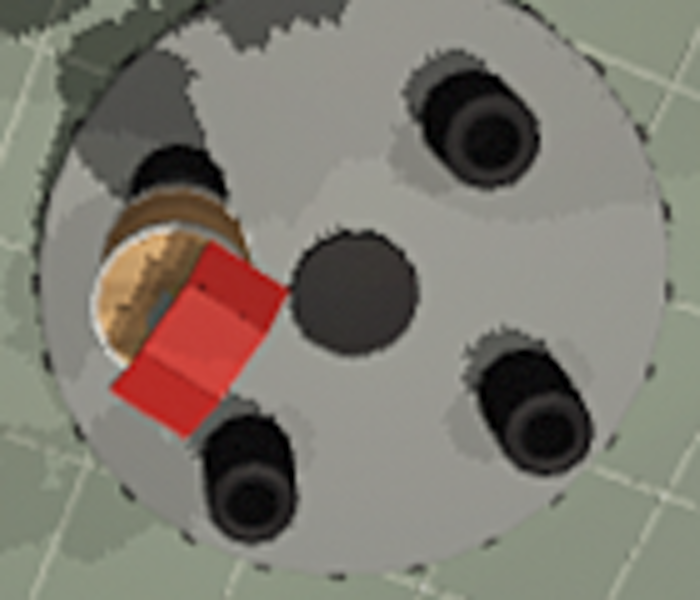

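```bash
python3 - <<'E'
from h import *
np.set_printoptions(precision=4,suppress=True)
i=dict(np.load("pics/wrist1.npz"))
f=lambda x,y,z:onz("wrist",(285+x/5,130+y/5),z,i)[:2]
print("corktop",f(172,301,.123)); print("hub",f(355,292,.026))
c=[f(*p,.056) for p in [(490,137),(547,433),(252,493)]]; print("cups",c,"centre",(c[0]+c[2])/2)
print("4th",c[0]+c[2]-c[1])
q=[f(*p,z) for p,z in zip([(212,240),(290,290),(185,438),(110,385)],[.14]*4)]; print(q)
d=q[3]-q[0]+q[2]-q[1]; print("long yaw",np.degrees(np.arctan2(d[1],d[0])))
i=vision.camera_info("wrist")
E
```

```text
corktop [0.5123 0.2089]
hub [0.563  0.2006]
cups [array([0.5698, 0.2506]), array([0.6118, 0.1928]), array([0.554 , 0.1533])] centre [0.5619 0.202 ]
4th [0.5119 0.2111]
[array([0.5128, 0.226 ]), array([0.5284, 0.2228]), array([0.5219, 0.1912]), array([0.5062, 0.1955])]
long yaw -102.00732645559435
```

Request:
step_arm(
  moves=[0, 0, -0.15, -0.05, 0, -0.3, 1, 0, 0, -0.3, -0.05, 0, -0.6, 1, 0, 0, -0.45, -0.05, 0, -0.9, 1, 0, 0, -0.59, -0.05, 0, -1.1, 1, 0, 0, -0.59, -0.05, 0, -1.1, 1],
)

```text
time_s: 2.08
ee_pos: [0.5116, 0.2096, 0.1954]
tool_rot: [0.776, 0.631, -0.001, -0.0]
contact_force: [0.1, -0.3, 0.1]
grip_width: 0.999
```

```bash
python3 pic.py 2 wrist side; python3 -c "
import cv2,numpy as np
a=cv2.imread('pics/wrist2.png');b=cv2.imread('pics/side2.png')[110:230,200:350]
cv2.imwrite('pics/c4.png',np.hstack([a[:,120:520],cv2.resize(b,(400,320)).copy() if 0 else np.pad(cv2.resize(b,(400,320)),((0,80),(0,0),(0,0)))]))"
```

```text
2.125 [0.512  0.2097 0.1961] y yaw -11.614750111245112 z [-0.0007 -0.0007 -1.    ] [0.2311 0.4622 0.3811] 1.0047238299141212 [-0.9133  0.3429  0.5144  1.9125 -0.2061  0.9389 -0.5039]
```

View pics/c4.png

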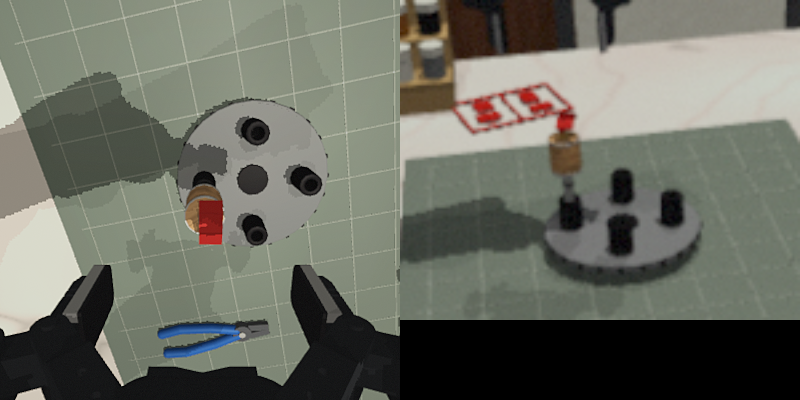

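Request:
step_arm(
  moves=[0, 0, 0, 0, 0, -0.6, 1, 0, 0, 0, 0, 0, -1.2, 1, 0, 0, 0, 0, 0, -1.8, 1, 0, 0, 0, 0, 0, -2.24, 1, 0, 0, 0, 0, 0, -2.24, 1],
)

```text
time_s: 2.8
ee_pos: [0.5117, 0.2093, 0.0835]
tool_rot: [0.776, 0.631, -0.001, -0.0]
contact_force: [0.5, -0.0, 0.2]
grip_width: 0.999
```

```bash
python3 pic.py 3 wrist side scene; python3 -c "
import cv2,numpy as np
a=cv2.imread('pics/wrist3.png');b=cv2.imread('pics/side3.png')[110:230,200:350];c=cv2.imread('pics/scene3.png')[200:320,340:490]
r=lambda x:cv2.resize(x,(375,300),interpolation=2)
cv2.imwrite('pics/c5.png',np.hstack([np.pad(a[:,120:520],((0,200),(0,0),(0,0))),np.vstack([r(b),r(c)])]))"
```

```text
2.9 [0.5131 0.2098 0.0852] y yaw -11.750100217654623 z [ 0.001   0.0006 -1.    ] [0.191  1.0801 0.5056] 1.0011677393223053 [-0.842   0.5005  0.44    1.9915 -0.3174  0.7146 -0.4124]
```

View pics/c5.png

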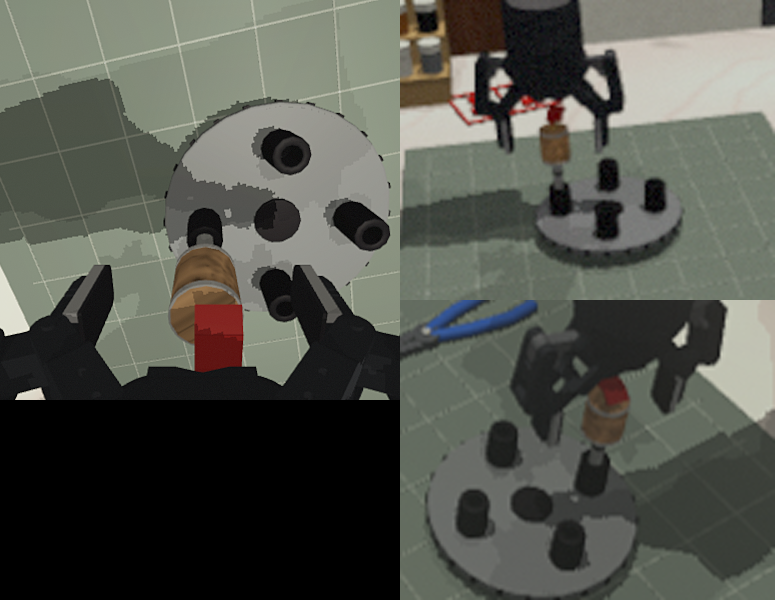

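```bash
python3 - <<'E'
from h import *
i=dict(np.load("pics/wrist3.npz"))
p=np.array([.5131,.2098,0])
print(proj("wrist",[p+[0,0,z] for z in(.056,.087,.123)],i)-[120,0])
E
```

```text
[[204.48411328 239.85018433]
 [204.83026046 266.39113704]
 [205.43514551 312.77090474]]
```

Request:
step_arm(
  moves=[0, 0, 0, 0, 0, 0, 0, 0, 0, 0, 0, 0, 0, 0, 0, 0, 0, 0, 0, 0, 0, 0, 0, 0, 0, 0, 0, 0, 0, 0, 0, 0, 0, 0, 0],
  force=70,
)

```text
time_s: 3.58
ee_pos: [0.5127, 0.2098, 0.0847]
tool_rot: [0.776, 0.631, 0.0, -0.0]
contact_force: [-1.0, -0.3, 5.5]
grip_width: 0.337
```

```bash
python3 pic.py 4 wrist side ; python3 -c "
import cv2,numpy as np
a=cv2.imread('pics/wrist4.png');b=cv2.imread('pics/side4.png')[110:230,200:350]
r=lambda x:cv2.resize(x,(375,300),interpolation=2)
cv2.imwrite('pics/c6.png',np.hstack([a[:,120:520],np.pad(r(b),((0,100),(0,0),(0,0)))]))"
```

```text
3.625 [0.5127 0.2098 0.0847] y yaw -11.802466833047884 z [ 0.0006  0.0005 -1.    ] [-0.9668  0.0284  5.8599] 0.3343870126729582 [-0.8422  0.5011  0.4399  1.9922 -0.3181  0.7138 -0.4129]
```

View pics/c6.png

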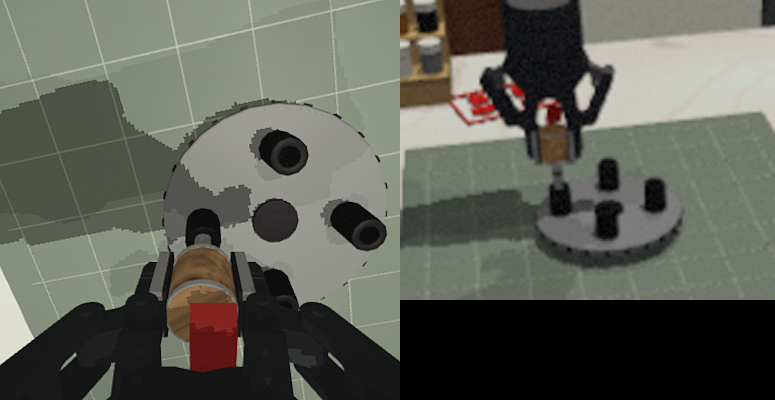

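Request:
step_arm(
  moves=[0, 0, 0, 0, 0, 0.4, 0, 0, 0, 0, 0, 0, 1.0, 0, 0, 0, 0, 0, 0, 1.8, 0, 0, 0, 0, 0, 0, 2.6, 0, 0, 0, 0, 0, 0, 3.0, 0],
)

```text
time_s: 4.3
ee_pos: [0.513, 0.2096, 0.2361]
tool_rot: [0.776, 0.631, 0.001, 0.0]
contact_force: [-1.2, 0.5, -0.8]
grip_width: 0.334
```

Request:
step_arm(
  moves=[0, 0, -0.06, 0, -1.0, 0, 0, 0, 0, -0.12, 0, -2.0, 0, 0, 0, 0, -0.18, 0, -3.1, 0, 0, 0, 0, -0.25, 0, -4.2, 0, 0, 0, 0, -0.32, 0, -5.0, 0, 0],
)

```text
time_s: 4.92
ee_pos: [0.5116, -0.0431, 0.2341]
tool_rot: [0.868, 0.497, -0.0, 0.0]
contact_force: [0.3, 0.4, -1.1]
grip_width: 0.339
```

```bash
python3 pic.py 5 wrist side scene
```

```text
5.025 [ 0.5114 -0.0459  0.2343] y yaw -30.674437544477737 z [-0.0002 -0.0018 -1.    ] [-0.1009  0.2106 -0.5324] 0.3396595441313764 [-0.6393  0.2424  0.7202  1.9696 -0.1876  0.9964 -0.3664]
```

View pics/wrist5.png

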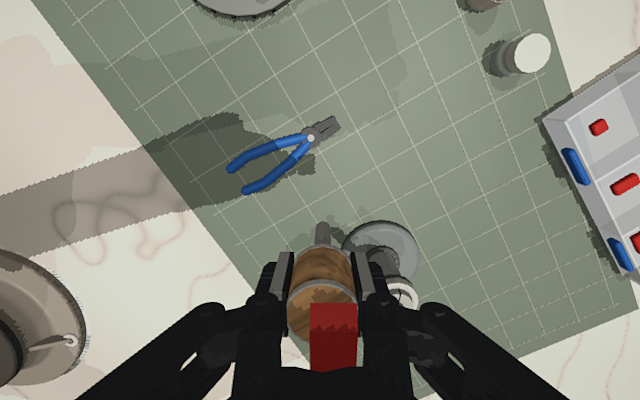

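View pics/side5.png

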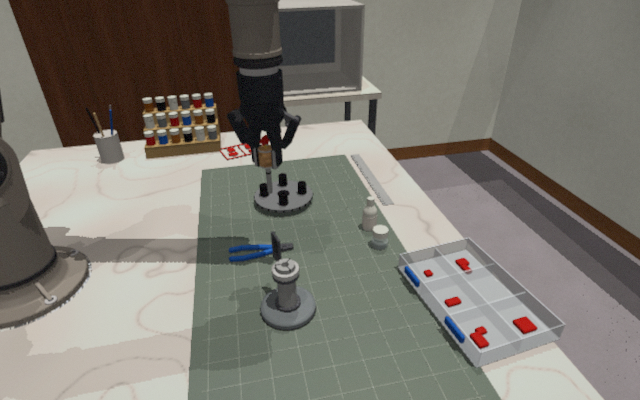

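Request:
step_arm(
  moves=[0, 0, 0, 0, -0.6, 0.3, 0, 0, 0, 0, 0, -1.2, 0.5, 0, 0, 0, 0, 0.1, -1.9, 0.5, 0, 0, 0, 0, 0.1, -2.6, 0.5, 0, 0, 0, 0, 0.1, -2.8, 0.5, 0],
)

```text
time_s: 5.7
ee_pos: [0.5172, -0.1813, 0.259]
tool_rot: [0.867, 0.499, -0.0, 0.0]
contact_force: [-0.6, -0.0, -1.5]
grip_width: 0.335
```

```bash
python3 pic.py 6 wrist side scene; python3 -c "
import cv2,numpy as np
a=cv2.imread('pics/wrist6.png')[120:280,230:430]
cv2.imwrite('pics/c7.png',cv2.resize(a,None,fx=3.7,fy=3.7,interpolation=2))
a=cv2.imread('pics/side6.png')[190:340,220:370]
b=cv2.imread('pics/scene6.png')[70:190,260:360]
cv2.imwrite('pics/c8.png',np.hstack([cv2.resize(a,(400,400),interpolation=2),cv2.resize(b,(333,400),interpolation=2)]))"
```

```text
5.8 [ 0.5174 -0.1801  0.2589] y yaw -30.148383562552493 z [-0.0007  0.0002 -1.    ] [ 1.6903 -0.5479 -0.7295] 0.3355497507495029 [-0.4006  0.2936  0.7696  1.8672 -0.2313  1.0727 -0.0668]
```

View pics/wrist6.png

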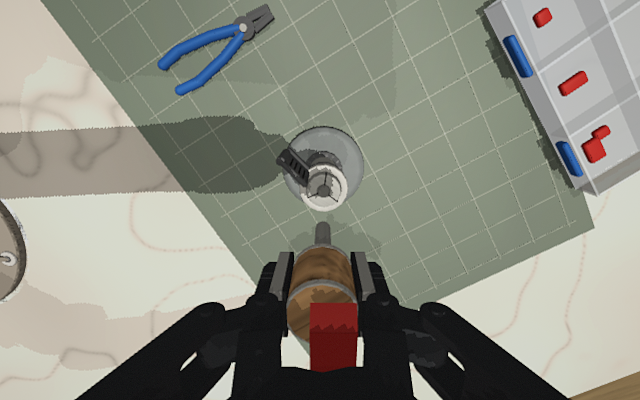

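View pics/c7.png

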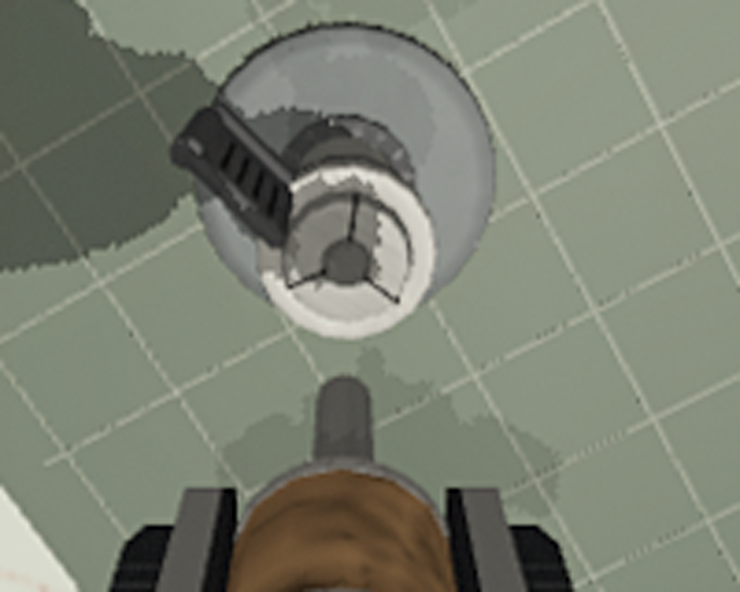

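View pics/c8.png

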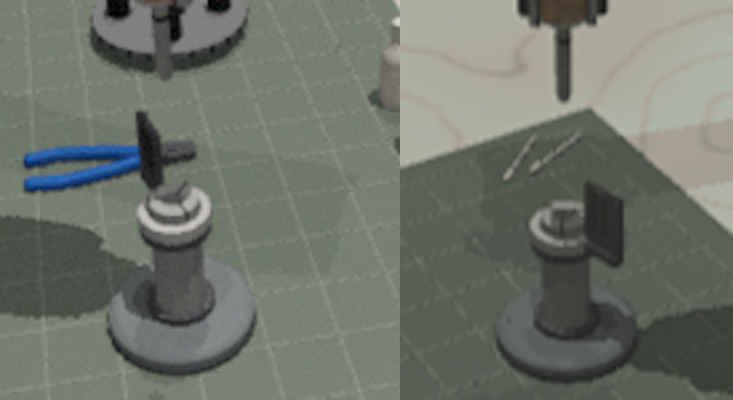

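```bash
python3 - <<'E'
from h import *
np.set_printoptions(precision=4,suppress=True)
i=dict(np.load("pics/wrist6.npz"))
f=lambda x,y,z:onz("wrist",(230+x/3.7,120+y/3.7),z,i)[:2]
m=f(346,263,.110);print("mouth",m,"ringouter z102",f(348,252,.102))
print("bladetop",f(181,150,.147),f(279,240,.147))
for p,z in [((181,150),.147),((279,240),.147),((210,105),.147)]:
    v=f(*p,z)-m; print(np.linalg.norm(v),np.degrees(np.arctan2(v[1],v[0])))
print("tip",tri([("side",(281.1,218.1)),("scene",(309.2,100))]))
print("tip wrist pred",(proj("wrist",[[.5174,-.1805,.2022],[.5174,-.1805,.235]],i)-[230,120])*3.7)
print("tip wrist", f(345,378,.2022))
print("mouth 2cam",tri([("side",(285,264.2)),("scene",(309,135))]))
E
```

```text
mouth [ 0.5159 -0.1865] ringouter z102 [ 0.5168 -0.1862]
bladetop [ 0.5028 -0.1355] [ 0.5109 -0.1643]
0.05271277322121283 104.45137697327482
0.022774171772593547 102.81622365719774
0.056299275768649626 92.235802465516
tip [ 0.5176 -0.1811  0.2029]
tip wrist pred [[338.9581 374.8481]
 [338.7274 452.6012]]
tip wrist [ 0.5181 -0.1816]
mouth 2cam [ 0.5178 -0.1853  0.1086]
```

Request:
step_arm(
  moves=[0, 0, 0, -0.02, -0.09, -0.4, 0, 0, 0, 0, -0.02, -0.09, -0.8, 0, 0, 0, 0, -0.02, -0.09, -1.2, 0, 0, 0, 0, -0.02, -0.09, -1.56, 0, 0, 0, 0, -0.02, -0.09, -1.56, 0],
)

```text
time_s: 6.48
ee_pos: [0.5158, -0.1834, 0.18]
tool_rot: [0.866, 0.5, -0.001, -0.001]
contact_force: [-0.1, -0.4, -0.7]
grip_width: 0.334
```

```bash
cat > v.sh <<'E'
python3 pic.py $1 wrist side scene; python3 -c "
import cv2,numpy as np
t='$1'
a=cv2.imread('pics/wrist'+t+'.png')[150:310,270:370]
b=cv2.imread('pics/side'+t+'.png')[205:285,250:320]
c=cv2.imread('pics/scene'+t+'.png')[85:165,275:345]
r=lambda x,s:cv2.resize(x,None,fx=s,fy=s,interpolation=2)
o=[r(a,2.5),r(b,3.75),r(c,3.75)]
o=[np.pad(k,((0,400-k.shape[0]),(0,0),(0,0))) for k in o]
cv2.imwrite('pics/v'+t+'.png',np.hstack(o))"
E
bash v.sh 7
```

```text
6.575 [ 0.5167 -0.1845  0.1816] y yaw -30.100459325495656 z [ 0.0002  0.     -1.    ] [-0.6041 -0.0439 -0.6769] 0.33052148505175694 [-0.3351  0.3937  0.7199  1.9461 -0.324   0.9185  0.0213]
```

View pics/v7.png

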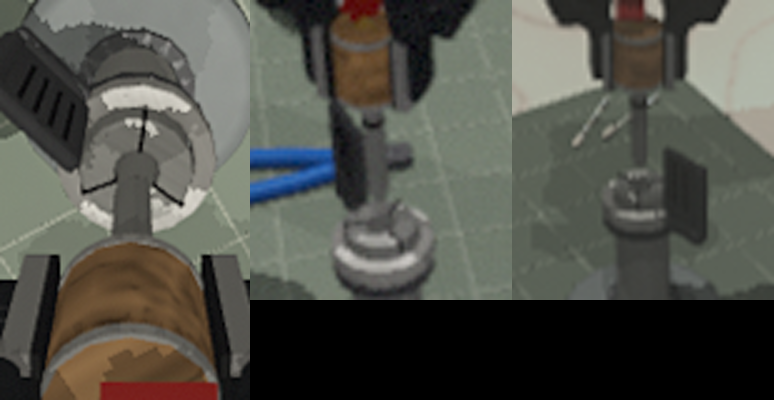

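```bash
python3 - <<'E'
from h import *
np.set_printoptions(precision=2,suppress=True)
iw=dict(np.load("pics/wrist7.npz"))
for (x,y) in [(.5167,-.184),(.5178,-.1853),(.5159,-.1865)]:
    P=[[x,y,z] for z in(.102,.11,.125,.16)]
    print((proj("wrist",P,iw)-[270,150])*2.5, (proj("side",P)-[250,205])*3.75+[250,0],(proj("scene",P)-[275,85])*3.75+[512,0])
E
python3 -c "
import cv2,numpy as np
b=cv2.imread('pics/side7.png')[230:285,260:315]
c=cv2.imread('pics/scene7.png')[105:160,285:340]
r=lambda x,s:cv2.resize(x,None,fx=s,fy=s,interpolation=2)
cv2.imwrite('pics/d7.png',np.hstack([r(b,7),r(c,7)]))
b=cv2.imread('pics/wrist7.png')[175:255,280:380]
cv2.imwrite('pics/e7.png',r(b,7))"
```

```text
[[134.22 154.37]
 [134.29 163.95]
 [134.44 183.73]
 [134.87 241.88]] [[381.71 231.97]
 [380.72 218.83]
 [378.81 193.76]
 [374.21 133.02]] [[644.01 196.2 ]
 [643.78 185.5 ]
 [643.35 165.13]
 [642.31 116.06]]
[[139.51 156.15]
 [139.75 165.78]
 [140.26 185.67]
 [141.75 244.1 ]] [[384.43 233.41]
 [383.45 220.25]
 [381.58 195.17]
 [377.04 134.39]] [[641.4  195.69]
 [641.16 184.99]
 [640.71 164.63]
 [639.61 115.56]]
[[136.05 162.28]
 [136.18 172.09]
 [136.45 192.33]
 [137.25 251.76]] [[380.78 235.67]
 [379.77 222.51]
 [377.86 197.4 ]
 [373.21 136.56]] [[643.09 193.78]
 [642.86 183.08]
 [642.42 162.73]
 [641.36 113.68]]
```

View pics/d7.png

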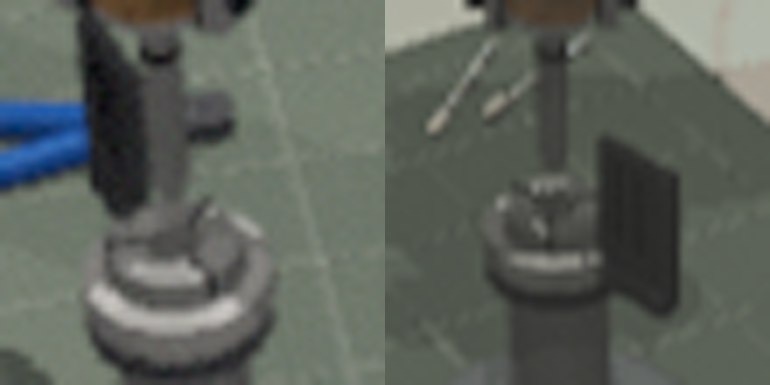

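View pics/e7.png

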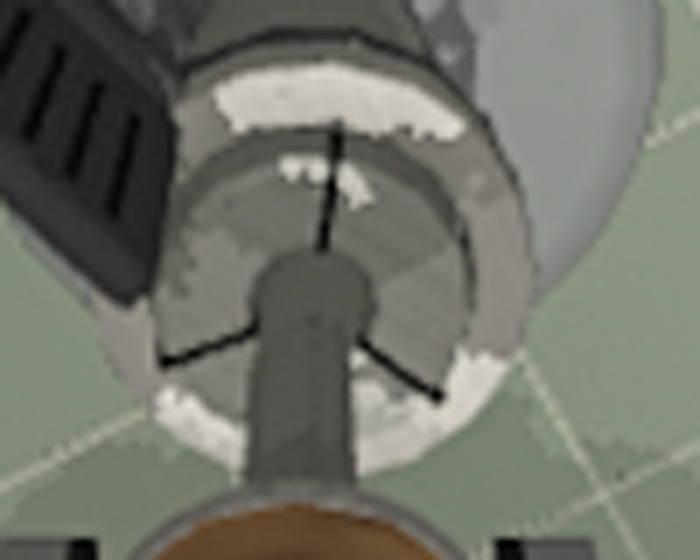

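Request:
step_arm(
  moves=[0, 0, 0, -0.01, -0.03, 0, 0, 0, 0, 0, -0.01, -0.03, -0.1, 0, 0, 0, 0, -0.01, -0.03, -0.2, 0, 0, 0, 0, -0.01, -0.03, -0.3, 0, 0, 0, 0, -0.01, -0.03, -0.36, 0],
)

```text
time_s: 7.25
ee_pos: [0.5157, -0.1863, 0.1628]
tool_rot: [0.867, 0.499, -0.0, -0.0]
contact_force: [-0.1, 0.2, -1.0]
grip_width: 0.338
```

```bash
bash v.sh 8;  python3 -c "
import cv2,numpy as np
b=cv2.imread('pics/side8.png')[230:285,260:315]
c=cv2.imread('pics/scene8.png')[105:160,285:340]
r=lambda x,s:cv2.resize(x,None,fx=s,fy=s,interpolation=2)
e=cv2.imread('pics/wrist8.png')[175:265,280:380]
cv2.imwrite('pics/d8.png',np.hstack([r(e,4)]+[np.pad(r(k,3.6),((0,162),(0,0),(0,0))) for k in (b,c)]))"
```

```text
7.35 [ 0.5157 -0.1862  0.1629] y yaw -30.13512479956997 z [-0.0007  0.0003 -1.    ] [-0.3839  0.4545 -0.3778] 0.3336259372511693 [-0.3156  0.4195  0.7035  1.9621 -0.3481  0.8829  0.0442]
```

View pics/d8.png

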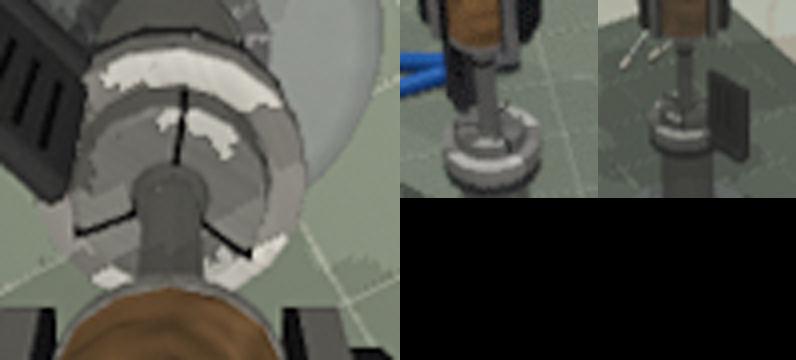

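Request:
step_arm(
  moves=[0, 0, 0, 0, 0, -0.08, 0, 0, 0, 0, 0, 0, -0.16, 0, 0, 0, 0, 0, 0, -0.25, 0, 0, 0, 0, 0, 0, -0.35, 0, 0, 0, 0, 0, 0, -0.4, 0],
)

```text
time_s: 8.02
ee_pos: [0.516, -0.186, 0.1429]
tool_rot: [0.867, 0.499, 0.0, -0.0]
contact_force: [-0.3, 4.1, 0.6]
grip_width: 0.335
```

Request:
step_arm(
  moves=[0, 0, 0, 0, 0, -0.08, 0, 0, 0, 0, 0, 0, -0.16, 0, 0, 0, 0, 0, 0, -0.24, 0, 0, 0, 0, 0, 0, -0.32, 0, 0, 0, 0, 0, 0, -0.36, 0],
)

```text
time_s: 8.65
ee_pos: [0.5161, -0.186, 0.125]
tool_rot: [0.867, 0.499, 0.0, -0.0]
contact_force: [2.0, 5.3, 2.4]
grip_width: 0.331
```

```bash
bash v.sh 9;  python3 -c "
import cv2,numpy as np
b=cv2.imread('pics/side9.png')[220:285,255:320]
c=cv2.imread('pics/scene9.png')[95:160,280:345]
r=lambda x,s:cv2.resize(x,None,fx=s,fy=s,interpolation=2)
cv2.imwrite('pics/d9.png',np.hstack([r(b,6),r(c,6)]))
e=cv2.imread('pics/wrist9.png')[160:340,220:420]
cv2.imwrite('pics/e9.png',r(e,3.3))"
```

```text
8.75 [ 0.516  -0.1859  0.1249] y yaw -30.11752996683265 z [-0.0001  0.0004 -1.    ] [ 1.5303  4.7782 -1.265 ] 0.33085342665678563 [-0.2799  0.4737  0.6637  1.9897 -0.3993  0.8093  0.0859]
```

View pics/d9.png

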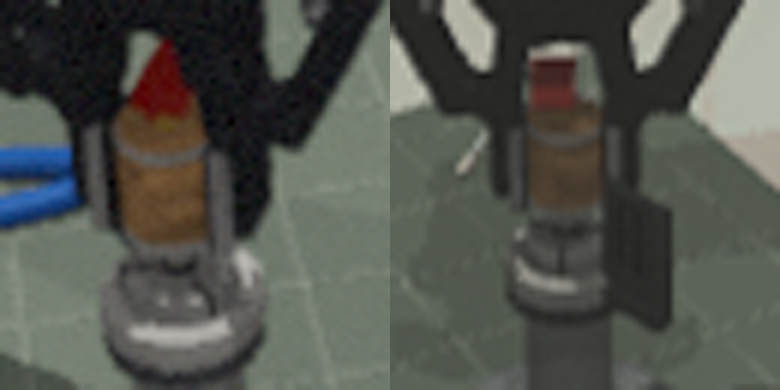

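View pics/e9.png

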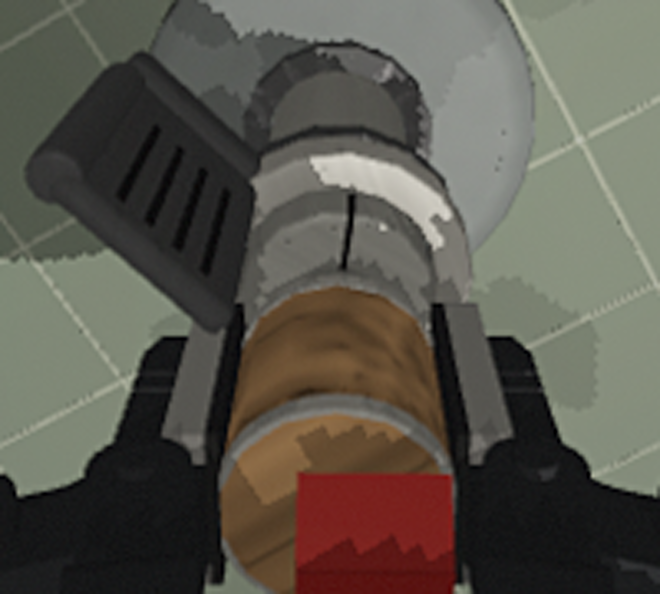

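```bash
python3 - <<'E'
from h import *
np.set_printoptions(precision=4,suppress=True)
print("ring pic7",tri([("side",(282.9,236.4)),("scene",(308.9,111.4))]),"tcp .1816 expected .1816-.0567+.045=",.1816-.0567+.045)
import cv2
r=lambda x,s:cv2.resize(x,None,fx=s,fy=s,interpolation=2)
b=cv2.imread('pics/side6.png')[190:230,260:300]
c=cv2.imread('pics/scene6.png')[65:105,290:330]
d=cv2.imread('pics/side7.png')[222:262,262:302]
e=cv2.imread('pics/scene7.png')[95:135,288:328]
cv2.imwrite('pics/f6.png',np.vstack([np.hstack([r(b,7),r(c,7)]),np.hstack([r(d,7),r(e,7)])]))
for n,t in(("side",.2589),("scene",.2589)): print(proj(n,[[.5176,-.1811,t-.0567+h] for h in(0,.0435,.0465,.059)]))
E
```

```text
ring pic7 [ 0.5168 -0.1868  0.1704] tcp .1816 expected .1816-.0567+.045= 0.1699
[[281.8572 218.7118]
 [280.1421 195.9126]
 [280.0193 194.2806]
 [279.5012 187.3934]]
[[309.7093 100.0698]
 [309.3337  81.9275]
 [309.3069  80.6359]
 [309.1943  75.1955]]
```

View pics/f6.png

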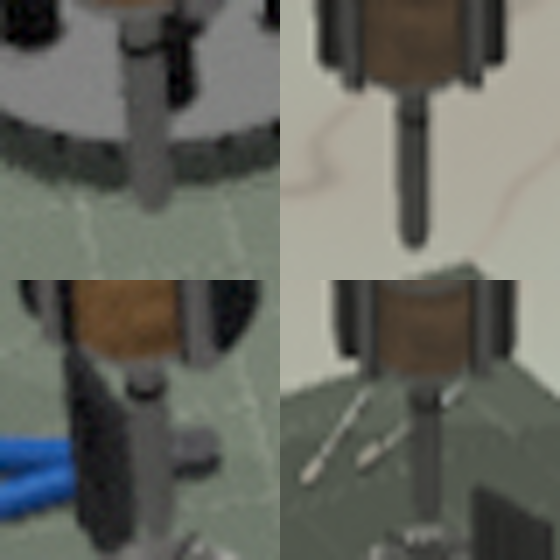

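Request:
step_arm(
  moves=[0, 0, 0, 0.005, 0.02, 0, 0, 0, 0, 0, 0.005, 0.02, -0.03, 0, 0, 0, 0, 0.005, 0.02, -0.065, 0, 0, 0, 0, 0.005, 0.02, -0.065, 0, 0, 0, 0, 0.005, 0.02, -0.065, 0],
)

```text
time_s: 9.43
ee_pos: [0.516, -0.1857, 0.1219]
tool_rot: [0.867, 0.499, -0.0, 0.0]
contact_force: [0.6, 2.8, -0.9]
grip_width: 0.339
```

```bash
python3 pic.py 10 side scene; python3 - <<'E'
from h import *
import cv2
np.set_printoptions(precision=2,suppress=True)
r=lambda x,s:cv2.resize(x,None,fx=s,fy=s,interpolation=2)
b=cv2.imread('pics/side10.png')[245:285,265:305]
c=cv2.imread('pics/scene10.png')[115:155,290:330]
cv2.imwrite('pics/f10.png',np.hstack([r(b,10),r(c,10)]))
P=[[.517,-.185,z] for z in(.110,.1115,.124)]
print((proj("side",P)-[265,245])*10,(proj("scene",P)-[290,115])*10+[400,0])
E
```

```text
9.475 [ 0.516  -0.1857  0.1219] y yaw -30.150161866628075 z [-0.0002 -0.0004 -1.    ] [ 1.4335  1.3445 -2.2624] 0.33821432350701447 [-0.2785  0.4779  0.6611  1.992  -0.4027  0.8032  0.0874]
[[201.09 186.93]
 [200.59 180.31]
 [196.38 124.54]] [[598.1  192.9 ]
 [597.98 187.52]
 [597.   142.25]]
```

View pics/f10.png

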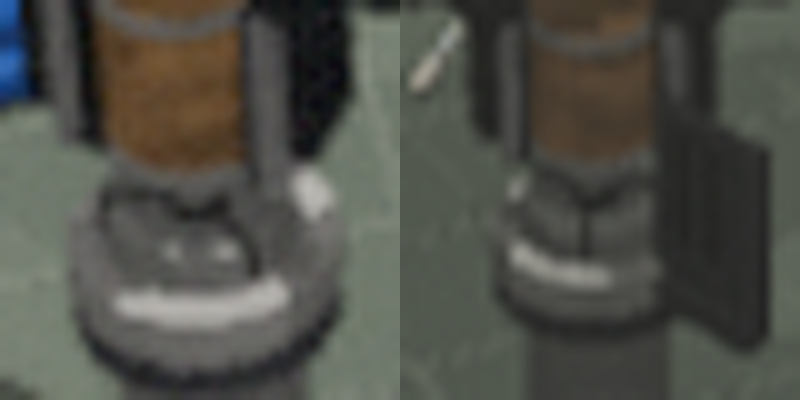

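Request:
step_arm(
  moves=[0, 0, -0.08, 0, 0.01, 0, 0, 0, 0, -0.16, 0, 0.01, 0, 0, 0, 0, -0.24, 0, 0.01, 0, 0, 0, 0, -0.32, 0, 0.01, 0, 0, 0, 0, -0.4, 0, 0.01, 0, 0],
)

```text
time_s: 10.15
ee_pos: [0.5157, -0.1857, 0.1222]
tool_rot: [0.949, 0.316, -0.0, 0.0]
contact_force: [-1.4, 1.9, -0.3]
grip_width: 0.334
```

```bash
python3 pic.py 11 wrist; python3 -c "
from plant import manip; s=manip.read_state(); print(s['wrist_torque'],s['contact_force'])
import cv2
e=cv2.imread('pics/wrist11.png')[120:340,200:440]
cv2.imwrite('pics/e11.png',cv2.resize(e,None,fx=2.7,fy=2.7,interpolation=2))"
```

```text
10.15 [ 0.5157 -0.1857  0.1222] y yaw -53.215458082856735 z [-0.0004 -0.0008 -1.    ] [-1.426   1.9316 -0.2586] 0.33386042547394906 [-0.3534  0.5101  0.7689  1.9966 -0.4803  0.8228 -0.2403]
[0.30059087 0.05424357 0.08727719] [-0.80304     0.09049154  1.51846264]
```

View pics/e11.png

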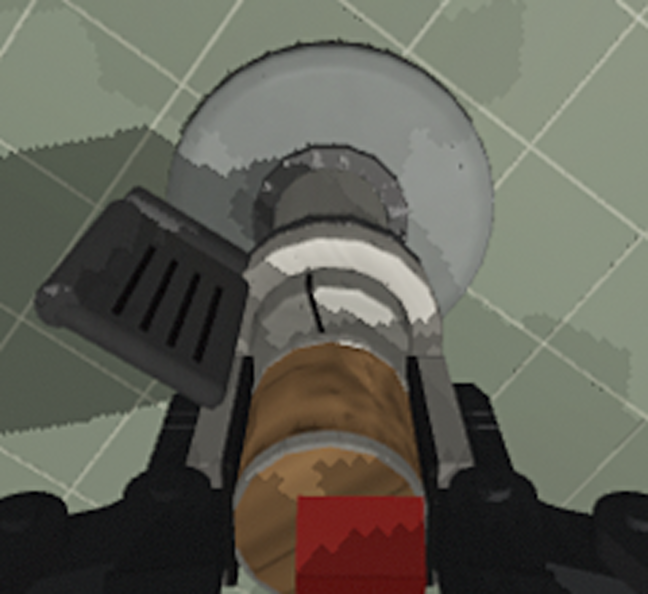

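Request:
step_arm(
  moves=[0, 0, -0.06, 0, 0, 0, 0, 0, 0, -0.12, 0, 0, 0, 0, 0, 0, -0.18, 0, 0, 0, 0, 0, 0, -0.24, 0, 0, 0, 0, 0, 0, -0.3, 0, 0, 0, 0],
)

```text
time_s: 10.82
ee_pos: [0.5157, -0.1854, 0.1222]
tool_rot: [0.985, 0.171, -0.0, 0.0]
contact_force: [-2.2, 1.6, 0.5]
grip_width: 0.333
```

```bash
python3 pic.py 12 wrist; python3 -c "
from plant import manip; s=manip.read_state(); print(s['wrist_torque'],s['contact_force'])
import cv2
e=cv2.imread('pics/wrist12.png')[120:340,200:440]
cv2.imwrite('pics/e12.png',cv2.resize(e,None,fx=2.7,fy=2.7,interpolation=2))"
```

```text
10.825 [ 0.5157 -0.1854  0.1222] y yaw -70.288976675021 z [-0.0005 -0.0004 -1.    ] [-2.2194  1.5625  0.5398] 0.3333350155734649 [-0.4054  0.5403  0.848   1.9994 -0.5425  0.8423 -0.479 ]
[0.32370224 0.06746473 0.11172548] [-2.23197964  0.9038933   1.32374272]
```

View pics/e12.png

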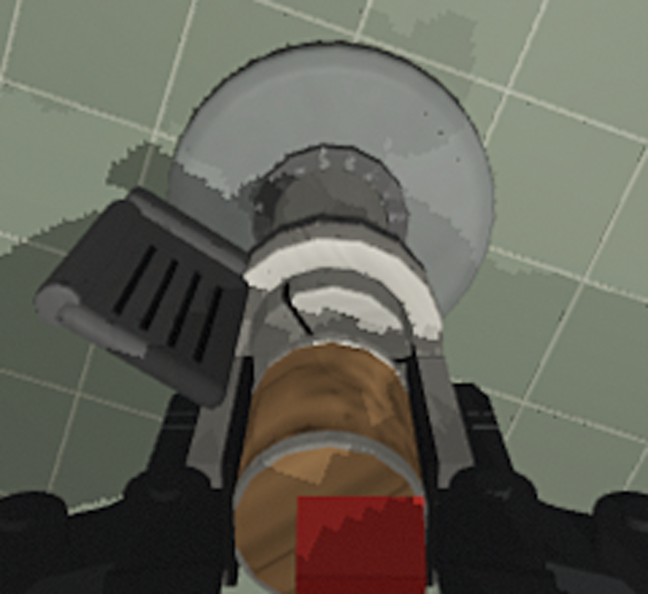

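```bash
python3 - <<'E'
from h import *
i=dict(np.load("pics/wrist12.npz"))
m=np.array([.5165,-.185])
for p in [(50,298),(128,345),(212,400)]:
    v=onz("wrist",(200+p[0]/2.7,120+p[1]/2.7),.147,i)[:2]-m; print(v,np.linalg.norm(v),np.degrees(np.arctan2(v[1],v[0])))
E
```

```text
[0.01344705 0.0499603 ] 0.05173832579546448 74.93557951885501
[0.00970719 0.03656252] 0.03782918763801086 75.1312418795923
[0.00474242 0.02128187] 0.021803862631080626 77.4375404759412
```

Request:
step_arm(
  moves=[0, 0, -0.04, 0, 0, 0, 0, 0, 0, -0.08, 0, 0, 0, 0, 0, 0, -0.12, 0, 0, 0, 0, 0, 0, -0.16, 0, 0, 0, 0, 0, 0, -0.2, 0, 0, 0, 0],
)

```text
time_s: 11.5
ee_pos: [0.516, -0.1852, 0.1221]
tool_rot: [0.997, 0.071, -0.0, 0.0]
contact_force: [-3.8, 0.3, 4.5]
grip_width: 0.333
```

```bash
python3 -c "
from h import *
s=manip.read_state(); print(s['wrist_torque'],s['contact_force'],s['ee_pos'],s['qpos'])"
```

```text
[-0.08192915  0.48348747  0.19087264] [-3.81510626  0.27570849  4.45844636] [ 0.5159599  -0.18521592  0.12214095] [-0.43890553  0.563879    0.90114722  2.00088612 -0.5866216   0.85792138
 -0.63952922]
```

Request:
step_arm(
  moves=[0, 0, -0.02, 0, 0, 0, 0, 0, 0, -0.04, 0, 0, 0, 0, 0, 0, -0.06, 0, 0, 0, 0, 0, 0, -0.08, 0, 0, 0, 0, 0, 0, -0.1, 0, 0, 0, 0],
)

```text
time_s: 12.12
ee_pos: [0.5159, -0.1851, 0.1221]
tool_rot: [1.0, 0.022, -0.0, 0.0]
contact_force: [-6.0, -0.5, 5.4]
grip_width: 0.334
```

```bash
python3 pic.py 13 wrist; python3 -c "
from plant import manip; s=manip.read_state(); print(s['wrist_torque'],s['contact_force'])
import cv2
e=cv2.imread('pics/wrist13.png')[120:340,200:440]
cv2.imwrite('pics/e13.png',cv2.resize(e,None,fx=2.7,fy=2.7,interpolation=2))"
```

```text
12.125 [ 0.5159 -0.1851  0.1221] y yaw -87.50264608003252 z [-0.0004 -0.     -1.    ] [-5.9685 -0.5423  5.4167] 0.3341791502722265 [-0.4545  0.5762  0.9268  2.0017 -0.6082  0.8668 -0.7175]
[-0.14727642  0.78806954  0.39002687] [-5.4432861   0.47352698  6.44835937]
```

View pics/e13.png

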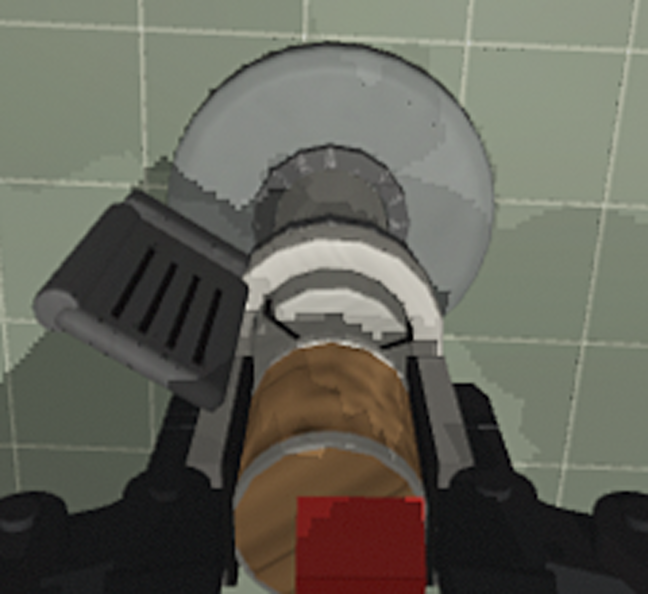

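Request:
step_arm(
  moves=[0, 0, -0.015, 0, 0, 0, 0, 0, 0, -0.03, 0, 0, 0, 0, 0, 0, -0.045, 0, 0, 0, 0, 0, 0, -0.06, 0, 0, 0, 0, 0, 0, -0.06, 0, 0, 0, 0],
)

```text
time_s: 12.8
ee_pos: [0.5151, -0.1849, 0.1221]
tool_rot: [1.0, -0.007, -0.001, -0.0]
contact_force: [-9.3, 0.3, 10.0]
grip_width: 0.341
```

```bash
python3 -c "
from h import *
from scipy.spatial.transform import Rotation as R
s=manip.read_state(); print(s['wrist_torque'],s['contact_force'],s['ee_pos'],R.from_quat(s['tool_rot']).as_rotvec()); m=R.from_quat(s['tool_rot']).as_matrix(); print(np.degrees(np.arctan2(m[1,1],m[0,1])))"
```

```text
[-0.21462573  1.3125332   0.67358803] [-9.31033757  0.26577624  9.98903789] [ 0.51506764 -0.18488871  0.12208718] [-3.14101913  0.02343306  0.00314163]
-90.85490279247604
```

Request:
step_arm(
  moves=[0, 0, -0.01, 0, 0, 0, 0, 0, 0, -0.02, 0, 0, 0, 0, 0, 0, -0.03, 0, 0, 0, 0, 0, 0, -0.04, 0, 0, 0, 0, 0, 0, -0.04, 0, 0, 0, 0],
)

```text
time_s: 13.42
ee_pos: [0.5143, -0.1848, 0.122]
tool_rot: [1.0, -0.028, -0.002, -0.001]
contact_force: [-10.7, 0.9, 11.7]
grip_width: 0.336
```

```bash
python3 pic.py 14 wrist side scene; python3 -c "
from plant import manip; s=manip.read_state(); print(s['wrist_torque'],s['contact_force'])
import cv2,numpy as np
r=lambda x,s:cv2.resize(x,None,fx=s,fy=s,interpolation=2)
e=cv2.imread('pics/wrist14.png')[120:340,200:440]
cv2.imwrite('pics/e14.png',r(e,2.7))
b=cv2.imread('pics/side14.png')[215:285,255:325]
c=cv2.imread('pics/scene14.png')[90:160,280:350]
cv2.imwrite('pics/f14.png',np.hstack([r(b,5.7),r(c,5.7)]))"
```

```text
13.525 [ 0.5142 -0.1848  0.1219] y yaw -93.18412476126731 z [-0.0033  0.0013 -1.    ] [-11.0012   0.6149  10.1074] 0.3323586710695254 [-0.4697  0.5889  0.9532  2.004  -0.6289  0.8781 -0.7955]
[0.03769474 1.64105408 0.57854629] [-10.66838259   1.79563514  10.55505768]
```

View pics/e14.png

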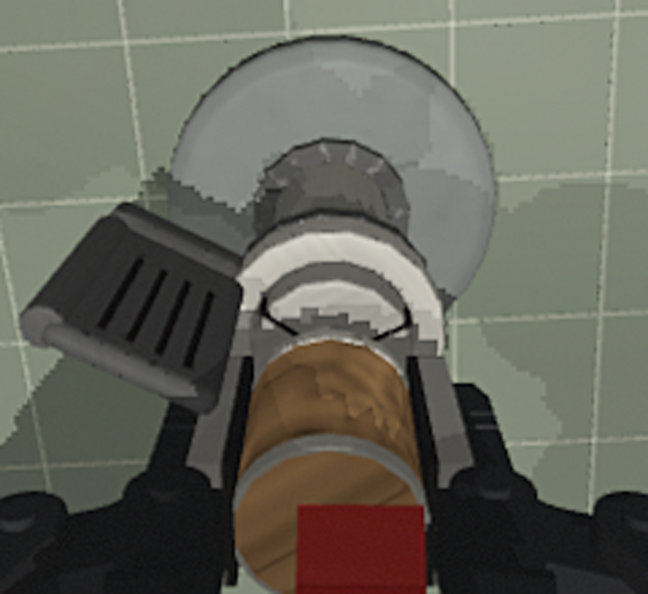

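View pics/f14.png

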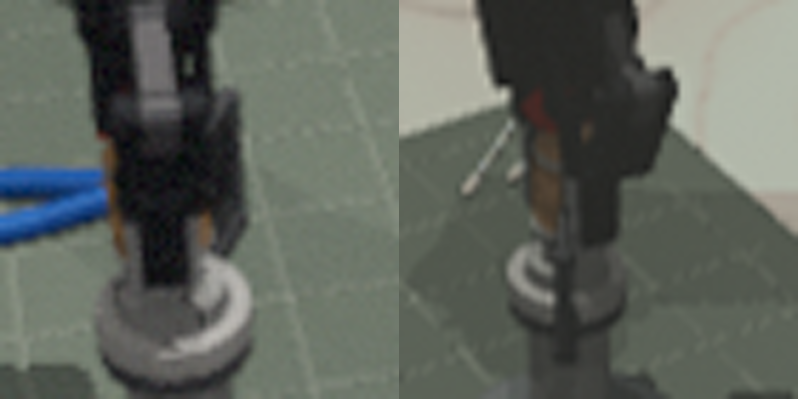

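```bash
python3 - <<'E'
from h import *
m=np.array([.5165,-.185])
for k,P in ((13,[(50,300),(210,402)]),(14,[(35,320),(205,405)])):
  i=dict(np.load(f"pics/wrist{k}.npz"))
  w=[onz("wrist",(200+p[0]/2.7,120+p[1]/2.7),.147,i)[:2] for p in P]
  d=w[0]-w[1]; print(k,[np.degrees(np.arctan2(*(v-m)[::-1])) for v in w],np.degrees(np.arctan2(d[1],d[0])))
E
```

```text
13 [np.float64(57.67201095760683), np.float64(60.58459241409493)] 55.511084691968044
14 [np.float64(58.06779549123605), np.float64(60.4238371526487)] 56.332683890651815
```

Request:
step_arm(
  moves=[0, 0, 0.01, 0, 0, 0, 0, 0, 0, 0.02, 0, 0, 0, 0, 0, 0, 0.03, 0, 0, 0, 0, 0, 0, 0.04, 0, 0, 0, 0, 0, 0, 0.04, 0, 0, 0, 0],
)

```text
time_s: 14.2
ee_pos: [0.5147, -0.185, 0.122]
tool_rot: [1.0, -0.008, -0.001, -0.0]
contact_force: [-7.8, -0.1, 8.7]
grip_width: 0.336
```

```bash
python3 pic.py 15 wrist side scene; python3 -c "
from plant import manip; s=manip.read_state(); print(s['wrist_torque'],s['contact_force'])
import cv2,numpy as np
r=lambda x,s:cv2.resize(x,None,fx=s,fy=s,interpolation=2)
e=cv2.imread('pics/wrist15.png')[120:340,200:440]
e2=cv2.imread('pics/wrist9.png')[120:340,200:440]
cv2.imwrite('pics/e15.png',r(e,2.7))
b=cv2.imread('pics/side15.png')[225:285,255:315]
c=cv2.imread('pics/scene15.png')[95:155,285:345]
cv2.imwrite('pics/f15.png',np.hstack([r(b,6.6),r(c,6.6)]))"
```

```text
14.3 [ 0.5147 -0.185   0.122 ] y yaw -90.93199347161966 z [-0.0024  0.0008 -1.    ] [-8.9846  0.3968  9.1307] 0.3323033441686412 [-0.4635  0.5837  0.9427  2.0033 -0.6206  0.8736 -0.7644]
[-0.04493747  1.39930329  0.3603988 ] [-8.75847844 -0.5801954   8.31766216]
```

View pics/e15.png

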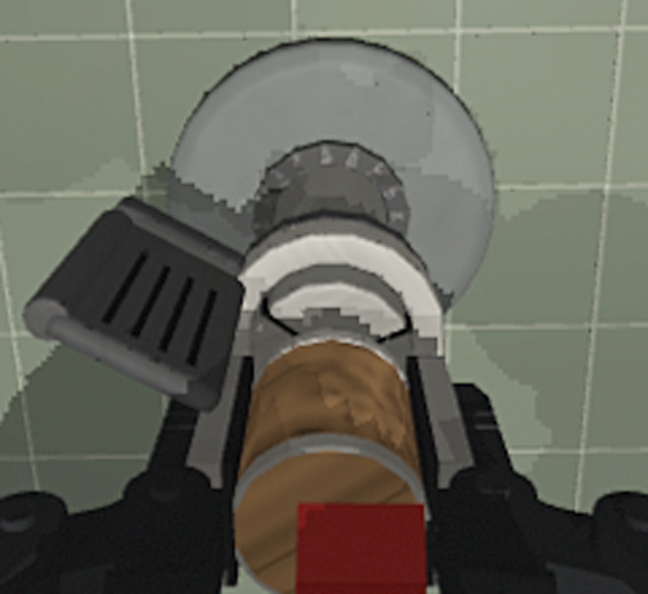

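View pics/f15.png

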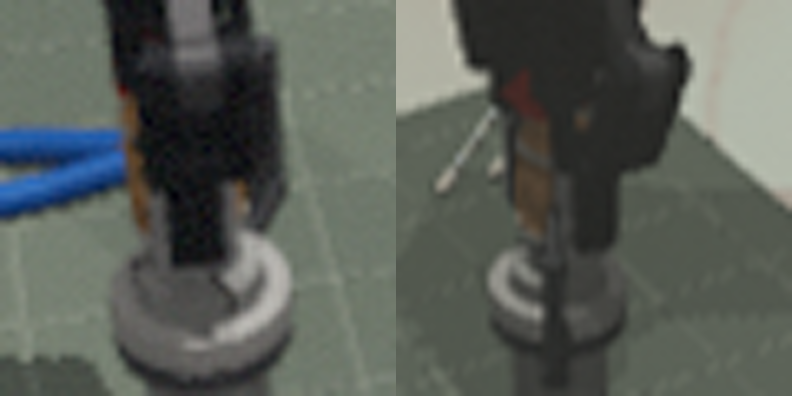

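Request:
step_arm(
  moves=[0, 0, 0.015, 0, 0, 0, 0, 0, 0, 0.03, 0, 0, 0, 0, 0, 0, 0.045, 0, 0, 0, 0, 0, 0, 0.06, 0, 0, 0, 0, 0, 0, 0.06, 0, 0, 0, 0],
)

```text
time_s: 14.98
ee_pos: [0.5154, -0.1852, 0.1219]
tool_rot: [1.0, 0.022, -0.001, -0.0]
contact_force: [-5.2, -2.0, 4.7]
grip_width: 0.331
```

```bash
python3 pic.py 16 wrist; python3 -c "
from plant import manip; s=manip.read_state(); print(s['wrist_torque'],s['contact_force'])
import cv2,numpy as np
r=lambda x,s:cv2.resize(x,None,fx=s,fy=s,interpolation=2)
e=cv2.imread('pics/wrist16.png')[120:340,200:440]
cv2.imwrite('pics/e16.png',r(e,2.7))"
```

```text
14.975 [ 0.5154 -0.1852  0.1219] y yaw -87.51602914960273 z [-0.001   0.0001 -1.    ] [-5.2087 -1.9525  4.694 ] 0.3307241970351666 [-0.4541  0.5762  0.9267  2.0023 -0.608   0.8668 -0.7173]
[-0.20487178  1.09113947  0.09316325] [-4.72344687 -1.85293934  3.94609547]
```

View pics/e16.png

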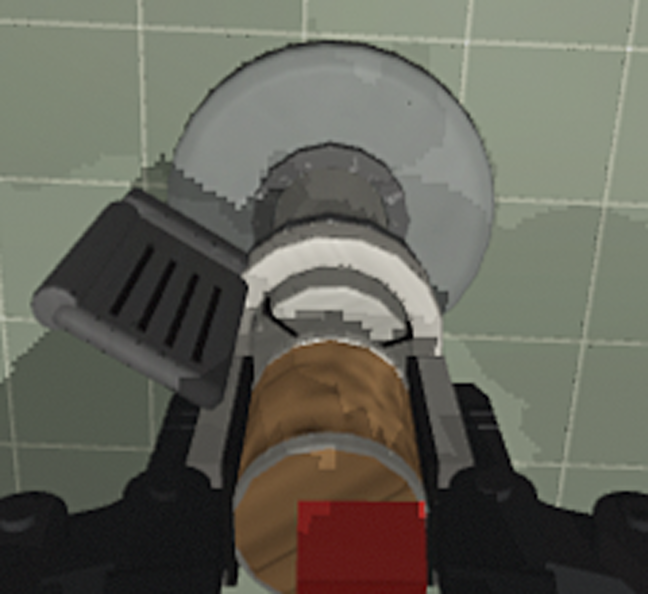

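Request:
step_arm(
  moves=[0, 0, 0, 0.01, 0, 0, 0, 0, 0, 0, 0.02, 0, 0, 0, 0, 0, 0, 0.02, 0, 0, 0, 0, 0, 0, 0.02, 0, 0, 0, 0, 0, 0, 0.02, 0, 0, 0],
)

```text
time_s: 15.65
ee_pos: [0.5155, -0.1853, 0.1219]
tool_rot: [1.0, 0.021, -0.001, -0.0]
contact_force: [-8.6, -1.3, 7.8]
grip_width: 0.337
```

```bash
python3 pic.py 17 wrist scene side; python3 - <<'E'
from h import *
s=manip.read_state(); print(s['wrist_torque'],s['contact_force'])
import cv2
r=lambda x,s:cv2.resize(x,None,fx=s,fy=s,interpolation=2)
e=cv2.imread('pics/wrist17.png')[120:340,200:440]
c=cv2.imread('pics/scene17.png')[115:155,285:325]
cv2.imwrite('pics/e17.png',np.hstack([r(e,2),np.pad(r(c,7.8),((0,128),(0,0),(0,0)))]))
print(np.linalg.norm(0))
E
```

```text
15.75 [ 0.5155 -0.1853  0.1219] y yaw -87.53952008780321 z [-0.0027  0.0007 -1.    ] [-8.1899 -0.5053  8.0045] 0.33846206487671326 [-0.4534  0.5775  0.9267  2.0008 -0.6078  0.8691 -0.7179]
[-0.15287939  1.61724593  0.09405203] [-8.0881728  -1.23092197  8.2102079 ]
0.0
```

View pics/e17.png

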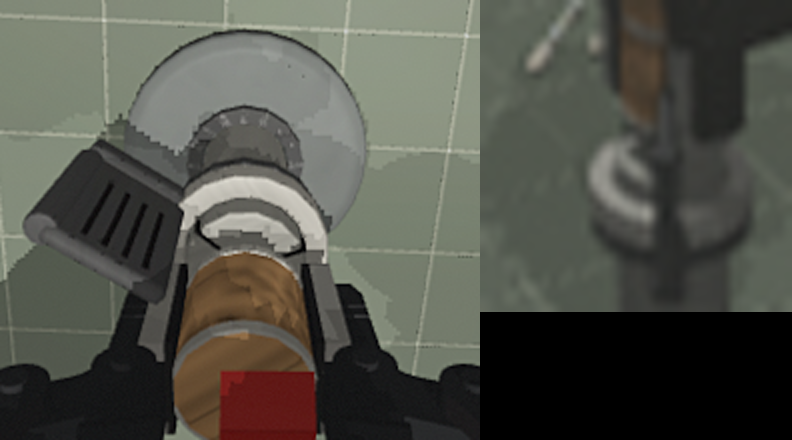

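View pics/scene17.png

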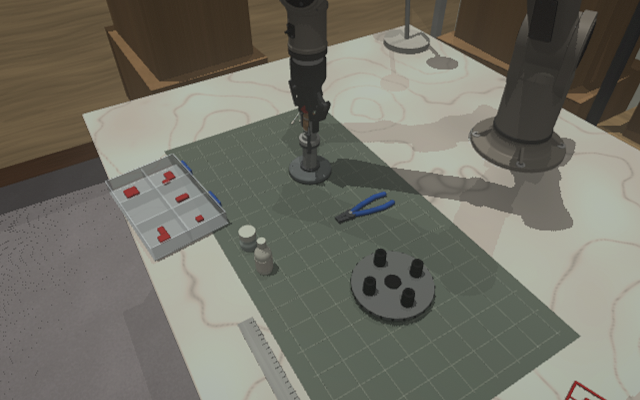

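Request:
step_arm(
  moves=[0, 0, 0, -0.01, 0, 0, 0, 0, 0, 0, -0.02, 0, 0, 0, 0, 0, 0, -0.03, 0, 0, 0, 0, 0, 0, -0.03, 0, 0, 0, 0, 0, 0, -0.03, 0, 0, 0],
)

```text
time_s: 16.42
ee_pos: [0.5154, -0.1852, 0.122]
tool_rot: [1.0, 0.022, -0.0, 0.0]
contact_force: [-4.1, -2.4, 2.3]
grip_width: 0.337
```

```bash
python3 pic.py 18 wrist; python3 - <<'E'
from h import *
s=manip.read_state(); print(s['wrist_torque'],s['contact_force'])
import cv2
e=cv2.imread('pics/wrist18.png')[120:340,200:440]
cv2.imwrite('pics/e18.png',cv2.resize(e,None,fx=2.7,fy=2.7,interpolation=2))
E
```

```text
16.425 [ 0.5154 -0.1852  0.122 ] y yaw -87.46251830355182 z [-0.0004 -0.0004 -1.    ] [-4.0649 -2.4155  2.2724] 0.3369508812233507 [-0.4545  0.5757  0.9268  2.0029 -0.6078  0.8657 -0.7166]
[-0.48647851  0.99975685  0.02704795] [-4.30085752 -2.46540714  2.82143752]
```

View pics/e18.png

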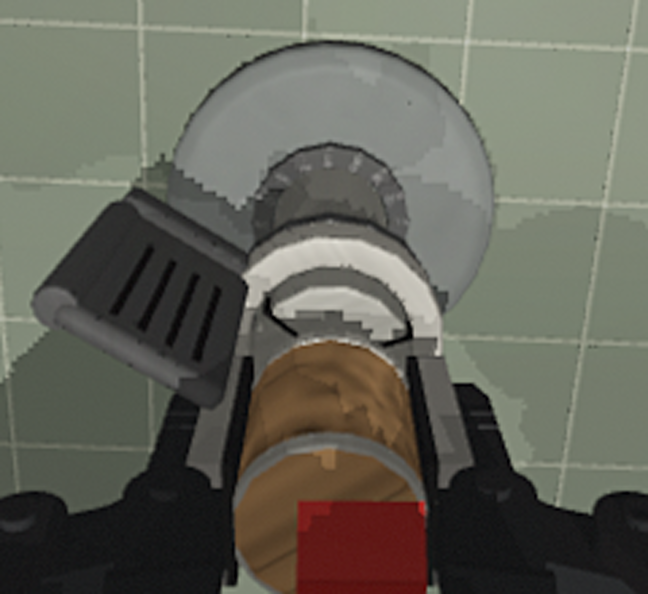

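```bash
python3 -c "
from plant import manip; print(manip.hand_in())"
```

```text
the job is handed in; nothing more can be done
None
```

I moved the cork grip from the turntable into the collet stand, set the ring at the collet mouth, and pushed the cam lever clockwise to its stop. I handed in at about 16.4 s with the grip still held at 70 N.

- **Ring height:** the gripper tip is at z = 0.122 m, against a target of about 0.1217 m. A picture taken before I turned the lever showed the ring at the mouth, and I trust that height to within about 1 mm. After the turn the gripper hid the ring, so I could not check it again directly. The tip height stayed the same and the cork did not slip along the fingers.
- **Lever:** it stayed open until the ring was at the collet. The blade went from about 104° to about 58°, which is roughly 0.80 rad. It moved no further when I turned the hand another 5.7°, so I take it as fully closed. I then backed off to a light load of about 5 N.
- **Stem angle:** the holder may be leaning by a degree or so in the fingers, because the closed collet and the hand do not line up exactly. Shifting the hand by 1 mm to correct this only raised the force, so I undid it.
- **Camera disagreement:** the wrist camera and the two fixed cameras differed by about 2 mm on the collet position. I settled it by feel, and the sideways force during insertion stayed at about 5 N or less.
- **Other items:** in the last overview picture the jar, bottle and nippers looked unmoved.

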